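Hold a cast bracket level in the open vise

TASK

Pick up the cast bracket from the bench by its rib, at its balance point, and keep it level as you bring it to the big red vise without knocking the vise or disturbing the file, the square and the parts bin. Hold the bracket level with its foot between the open jaws, square to them and midway along them, the foot's upper face flush with the tops of the jaws, the boss hanging past either end of the jaws, and touch neither jaw with the bracket or the hand. Finish while still holding it there, so that a colleague can tighten the vise on the foot.

Things in the scene. Friction and masses are not known exactly. Their poses are not given: they have to be found in the camera images.
- bracket_foot (a point): Centre, half-way up, of the foot of the loose cast aluminium bracket (0.54 kg, may differ by a quarter), which lies foot down on the bench, pointing any way. x runs along the bracket towards its boss, y across, z up. The foot is a flat bar 140 long (x), 40 wide, 12 thick: its upper face is 6 mm above this point.
- bracket: The bracket; origin on its underside directly below the balance point, 54 mm from the foot's centre towards the boss; axes as the foot's. Along the centre line stands a rib 12 mm thick, from 65 mm behind the foot's centre to 95 mm ahead; its top slopes from 16 mm above the foot's upper face at the tail to 44 mm at the boss (37 mm at the balance point). Room for fingers on both sides of it.
- bracket_boss (a point): Middle (29 mm up) of the bracket's boss: an upright tube 48 mm across, 58 mm tall, bore 28 mm, underside level with the foot's, 115 mm from the foot's centre, joined to the foot by the rib and a neck 22 mm wide. Its near side is 37 mm from the balance point.
- vise: Red bench vise, bolted down. Origin on the bench under the middle of the fixed jaw's gripping face; x along the jaws, +y from the fixed jaw across the gap to the moving jaw and spindle, z up. Jaws 100 mm long, tops 145 mm high. The body reaches 130 mm back (-y); moving jaw, spindle and T-bar reach 125 mm beyond the moving face (+y), the T-bar 95 mm to a side and 115 mm high.
- fixed_jaw_top (a point): Top edge of the fixed jaw's gripping face, middle of the jaw's length (50 mm to each end along x), 145 mm above the bench; axes as the vise. The jaw is 44 mm thick. In the gap below is only the slide bar, 44 mm wide, its top 55 mm below the jaw tops.
- moving_jaw_top (a point): Top edge of the moving jaw's gripping face, middle of its length, 145 mm above the bench; axes as the vise. It faces the fixed jaw: the middle of the gap is half-way between these two points.
- jaw (a joint): Opening of the vise: distance in m between the gripping faces, 0 = shut, 0.060 to 0.076 at the start. The screw holds it; a light push does not move it.
- file_middle (a point): Middle of a flat hand file with a wooden handle, 320 mm long, 22 mm wide, lying on the bench beyond the bracket; leave it alone. x along it towards the tip.
- square_corner (a point): Corner of a small steel try square (stock 75 mm, blade 100 mm) lying flat on the bench to the left of the vise; leave it alone.
- bin_middle (a point): Middle (50 mm up) of a red plastic parts bin 220 x 150 mm, 100 mm tall, empty, on the robot's right; leave it alone.
Things that resemble listed ones, but are neither listed nor needed, are in the scene too. Several things look just like the bracket: the one meant starts farthest from the robot's base.

How it is judged:
On the way:
1. the bracket hangs level from the gripper, held by its rib within 20 mm of the balance point, its foot's centre at least 50 mm above the bench, not touching the vise (x of the grasp point in the frame of bracket_foot between 0.034 and 0.074 m and contact force between the fingers and bracket above 1 N and height (world z) of bracket_foot above 0.05 m and angle between bracket's own z axis and vertical below 0.1 rad and contact force between bracket and vise below 0.2 N), for 0.3 s.
At the end, for the whole second after the job is handed in: Only the gripper holds the bracket, still, within 20 mm of its balance point: level within 4 degrees, parallel to the jaws within 5.7, foot within 15 mm of mid-jaw, between the faces and clear of both, upper face flush with the jaw tops within 5.5 mm; nothing touches the vise (x of the grasp point in the frame of bracket_foot between 0.034 and 0.074 m and contact force between the fingers and bracket above 1 N and x of bracket_foot in the frame of fixed_jaw_top between -0.015 and 0.015 m and y of bracket_foot in the frame of fixed_jaw_top above 0.0215 m and y of bracket_foot in the frame of moving_jaw_top below -0.0215 m and z of bracket_foot in the frame of fixed_jaw_top between -0.0115 and -0.0005 m and angle between bracket's own z axis and vertical below 0.07 rad and angle between the x axis of bracket and the x axis of vise, either way round below 0.1 rad and contact force between each of bracket, the arm, the fingers and vise below 0.2 N and linear speed of bracket below 0.01 m/s); the arm keeps its last pose, push and grip.
It fails at once if the bracket is tipped by more than 15 degrees (angle between bracket's own z axis and vertical above 0.26 rad).
It fails at once if the bracket, hand or arm knocks against the vise (over 15 N) (contact force between any of bracket, the fingers, the arm and vise above 15 N).
It fails at once if the file, square or bin is moved by more than 20 mm (distance of any of file_middle, square_corner, bin_middle from where it was at the start of the episode above 0.02 m).
It also fails if it takes over 48 s, if anything falls off the work surface, if the arm or the gripper's body presses on something with over 40 N, if the wrist force passes 120 N, or if a joint passes its speed limit or range.

ROBOT

A 6-joint arm with a two-finger parallel gripper is mounted at the origin on the work surface. World frame = base frame: x ahead of the robot, y to its left, z up, the work surface at z = 0. Lengths are in m, angles in rad, forces in N, time in s.
With the tool pointing down it reaches from about 0.3 to 0.825 m from the base axis. Payload 5.4 kg.
Tool frame: the origin (TCP) lies at the very end of the fingers, on their centre line; the grasp point (between the pads) lies 19 mm behind it; z points along the fingers, y is the line along which they close (so a half turn about z gives the same grasp; the last joint's range is limited). The gripper opens to 92 mm and grips with 3 to 60 N. Pads are 20 mm wide; open, the fingers measure 128 mm over their backs; the gripper's body (75 mm by 189 mm) begins 69 mm behind the grasp point.
Start: joints at [0.897, 0.158, 1.597, -0, 1.386, -0.21], TCP at [0.257, 0.514, 0.215] pointing down, gripper open.
Joint ranges: [-2.91, 2.91], [-0.94, 2.29], [0.18, 2.7], [-1.29, 4.43], [0.17, 2.64], [-3, 3]. Speed limits (rad/s): [2.57, 2.57, 3.14, 3.14, 3.14, 3.14].

INTERFACE

Orientations are given as a rotation vector (axis times angle).
In Python, from workcell import bot gives the robot as it stands. Calls block until the motion is done:
- bot.goto(position, orientation): joint-space move of the TCP to a pose.
- bot.line_to(position, rot=None, max_speed=0.15): straight line of the TCP; rot=None keeps the orientation; max_speed is the mean speed in m/s.
- bot.set_joints(angles): joint-space move.
- bot.set_gripper(opening, newtons=None): opening from 0.0 (shut) to 1.0 (fully open); newtons is the grip in N (None keeps the last); returns when the fingers have stopped.
- bot.hold(seconds).
- bot.inverse_kinematics(position, orientation): joint angles nearest the present ones, or None.
- bot.read_camera(name): name is "side" or "top"; returns a dict with "pixels" (420x560x3 uint8, blue, green, red), "fx", "fy", "cx", "cy" (pixels), "R" (3x3) and "t" (3): a world point X has camera coordinates R X + t. Camera axes: x right, y down, z forward; pixel columns grow to the right and rows downward; lengths in m; the calibration is good to about 2 mm. A picture is of the moment at which its call begins. There is no depth.
A pose or a line that the arm cannot do raises bot.MotionError and nothing moves.
- bot.job_done(): hands the job in; it is judged then, once.
Readings, each from a call of its own:
- bot.current_clock(): time.
- bot.current_joints(): joint angles.
- bot.current_joint_vel(): joint speeds.
- bot.current_effort(): joint torques, N m.
- bot.current_ee_pos(): TCP position.
- bot.current_tool_rot(): TCP orientation.
- bot.current_contact_force(): force on the tool from outside, world axes, zero at the start.
- bot.current_ft_torque(): the same for the moment, N m.
- bot.current_opening(): opening from 0.0 (shut) to 1.0 (fully open).
- bot.current_grip_force(): force on a finger pad.
Only numpy, scipy, OpenCV 4.12 (cv2) and the standard library are available. Lean on these libraries where they do the work, as an engineer would, in place of code of your own. Each camera call takes 0.05 s, during which the arm holds its last target. There are 200 camera calls.

## Working session

There is one attempt and no reset: what is moved stays moved. The work goes in short steps, each a Python script; the robot and the scene stay as the last script left them, time stands still between calls to the robot, and variables do not carry over. Pictures are saved under pics/ and viewed, at most 10 in all, crops included, and the job is handed in when it is done.

```bash
mkdir -p pics; ls
python3 - <<'E'
from workcell import bot
import cv2,pickle
d={}
for n in("top","side"):
    c=bot.read_camera(n); d[n]=c; cv2.imwrite(f"pics/{n}0.png",c["pixels"])
    print(n,c["fx"],c["fy"],c["cx"],c["cy"],c["R"],c["t"], -c["R"].T@c["t"])
pickle.dump(d,open("cam0.pkl","wb"))
print(bot.current_tool_rot(),bot.current_clock())
E
```

```text
pics
top 480.1330105322524 480.1330105322524 278.82971539384056 211.02199698987266 [[-4.28113433e-03 -9.99990537e-01 -7.73050195e-04]
 [-9.98344402e-01  4.31842706e-03 -5.73568236e-02]
 [ 5.73596192e-02  5.26218069e-04 -9.98353443e-01]] [0.0355493  0.56142412 1.4817961 ] [0.47565156 0.03234475 1.51158523]
side 442.6104259678488 442.6104259678488 286.6209892585219 205.70654485898325 [[ 0.97855402 -0.20596362 -0.00332043]
 [-0.14094597 -0.65771934 -0.73995912]
 [ 0.15022075  0.72455797 -0.67264365]] [-0.55765141  0.15705635  1.57768963] [ 0.33082677 -1.1546845   1.17558654]
[-7.21833578e-01 -3.05682708e+00  2.44096235e-03] 0.1
```

View pics/top0.png

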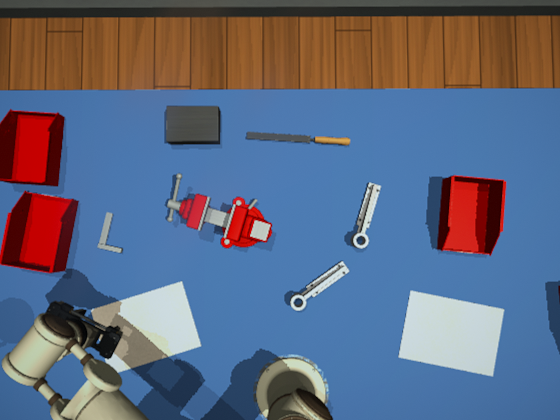

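View pics/side0.png

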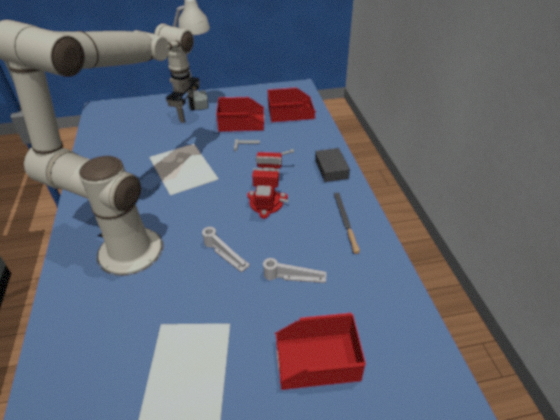

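Candidates for the bracket in the top image are A (boss 361,240; tail 374,185) and B (boss 298,302; tail 346,266). The base is at about (290,390), so A is farthest and I choose it. Next is a close crop of A and the vise.

Run:
```python
import cv2,pickle,numpy as np
d=pickle.load(open("cam0.pkl","rb"))
p=d["top"]["pixels"]
a=cv2.resize(p[165:257,160:280],None,fx=6.5,fy=6.5,interpolation=cv2.INTER_CUBIC)[:, :]
b=cv2.resize(p[172:256,335:395],None,fx=6.5,fy=6.5,interpolation=cv2.INTER_CUBIC)
cv2.imwrite("pics/vise0.png",a);
s=d["side"]["pixels"]
b2=cv2.resize(s[140:225,230:300],None,fx=5.5,fy=5.5,interpolation=cv2.INTER_CUBIC)
h=max(b.shape[0],b2.shape[0]); o=np.zeros((h,b.shape[1]+b2.shape[1],3),np.uint8)
o[:b.shape[0],:b.shape[1]]=b; o[:b2.shape[0],b.shape[1]:]=b2
cv2.imwrite("pics/bracket0.png",o);print(a.shape,o.shape)
```

```text
(598, 780, 3) (546, 775, 3)
```

View pics/vise0.png

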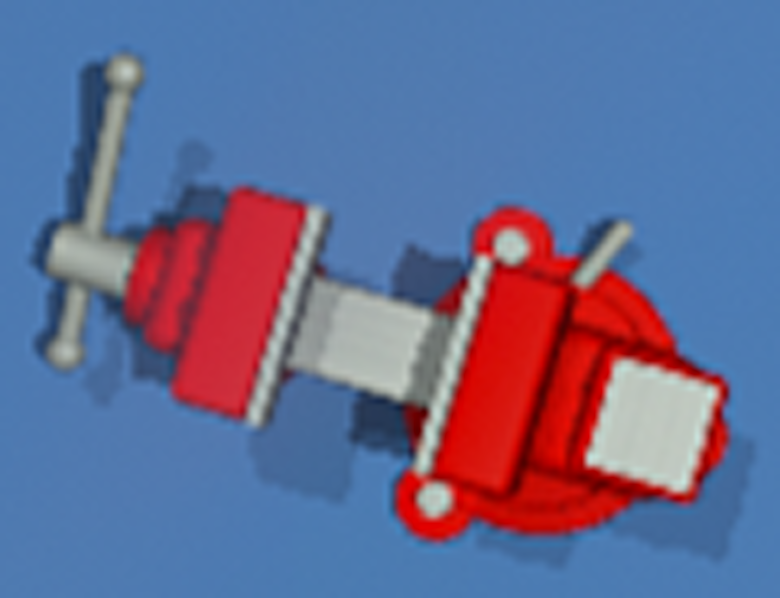

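View pics/bracket0.png

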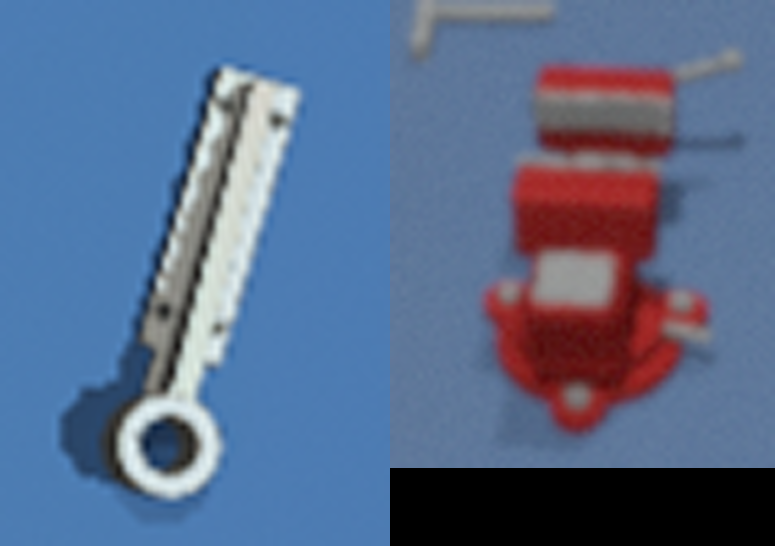

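Crop: bracket A has its ring centre at crop (168,445), foot corners (225,68), (300,92), (222,368) and (142,345), and a rib on its centre line. The vise plates run (478,256)-(416,470) on the fixed jaw and (326,210)-(266,424) on the moving jaw. Next I measure with masks and check against the given sizes.

```bash
cat > h.py <<'E'
import numpy as np,cv2
def ray(c,uv,z):
    uv=np.atleast_2d(np.asarray(uv,float)); R,t=c["R"],c["t"]; o=-R.T@t
    d=np.c_[(uv[:,0]-c["cx"])/c["fx"],(uv[:,1]-c["cy"])/c["fy"],np.ones(len(uv))]@R
    return o+d*((z-o[2])/d[:,2])[:,None]
def proj(c,X):
    q=np.atleast_2d(X)@c["R"].T+c["t"]; return np.c_[c["fx"]*q[:,0]/q[:,2]+c["cx"],c["fy"]*q[:,1]/q[:,2]+c["cy"]]
def crop(uv,x0,y0,k=6.5): return (np.asarray(uv,float)+.5)/k-.5+[x0,y0]
def ang(v): return np.arctan2(v[1],v[0])
E
python3 - <<'E'
import pickle; from h import *
d=pickle.load(open("cam0.pkl","rb")); c=d["top"]; p=c["pixels"]
np.set_printoptions(precision=4,suppress=True)
S=4; big=cv2.resize(p,None,fx=S,fy=S,interpolation=cv2.INTER_CUBIC)
hsv=cv2.cvtColor(big,cv2.COLOR_BGR2HSV)
def px(u): return (np.asarray(u,float)+.5)/S-.5
# bracket
m=((hsv[...,1]<90)).astype(np.uint8); roi=np.zeros_like(m); roi[172*S:256*S,335*S:395*S]=1; m*=roi
cs,h=cv2.findContours(m,cv2.RETR_CCOMP,cv2.CHAIN_APPROX_NONE)
for i,k in enumerate(cs):
    if cv2.contourArea(k)>150:
        r=cv2.minAreaRect(k); print("hole" if h[0][i][3]>=0 else "out",cv2.contourArea(k)/S/S,px(r[0]),np.array(r[1])/S)
# corners of foot by hand
C=ray(c,crop([(220,68),(300,92),(222,368),(140,345)],335,172),.012)
print("foot edges",[np.linalg.norm(C[i]-C[(i+1)%4]) for i in range(4)])
end=(C[0]+C[1])/2; boss=ray(c,crop((168,445),335,172),.058)[0]
print("tail",end,"boss",boss,"dist(185)",np.linalg.norm((boss-end)[:2]),"near corners mid",(C[2]+C[3])/2,"ang",ang(boss-end),ang((C[3]-C[0])),ang(C[2]-C[1]))
# vise
F=ray(c,crop([(478,256),(416,472)],160,165),.145); M=ray(c,crop([(326,210),(268,426)],160,165),.145); M2=ray(c,crop([(302,204),(244,418)],160,165),.145); F2=ray(c,crop([(492,258),(432,474)],160,165),.145)
for n,q in(("F",F),("F2",F2),("M",M),("M2",M2)): print(n,q.mean(0),np.linalg.norm(q[0]-q[1]),ang(q[0]-q[1]))
E
```

```text
out 880.71875 [367.0228 215.6935] [18.3721 66.6174]
hole 34.3125 [359.25 240.  ] [5.75 7.75]
foot edges [np.float64(0.04020789083157236), np.float64(0.13877841736840069), np.float64(0.04079678053819506), np.float64(0.13957811028851452)]
tail [ 0.6458 -0.2677  0.012 ] boss [ 0.4703 -0.2131  0.058 ] dist(185) 0.1838376029285917 near corners mid [ 0.5125 -0.2277  0.012 ] ang 2.8398199867198546 2.8476895765278565 2.8519006205234647
F [0.5276 0.1769 0.145 ] 0.09835077872217736 -0.2781117744633742
F2 [0.5267 0.1704 0.145 ] 0.09811694842918675 -0.26977788297673083
M [0.5481 0.2427 0.145 ] 0.09798938352504492 -0.25808895103279655
M2 [0.5512 0.2533 0.145 ] 0.0971557508606429 -0.25999203058216497
```

Sizes agree: foot 40x139, boss to tail 184 (expected 185), jaws 98 long, gap about 71. Bracket A is confirmed. I move above it and look.

```bash
cat >> h.py <<'E'
from scipy.spatial.transform import Rotation as Ro
def down(a): return (Ro.from_euler('z',a)*Ro.from_euler('x',np.pi)).as_rotvec()
E
python3 - <<'E'
from workcell import bot
from h import *
np.set_printoptions(precision=4,suppress=True)
for a in (2.846,2.846-np.pi):
    print(a,bot.inverse_kinematics([.5281,-.2315,.33],down(a)),bot.inverse_kinematics([.4864,.2258,.158],down(a+.03)))
a=2.846-np.pi
q=bot.inverse_kinematics([.5281,-.2315,.33],down(a))
if q is None: a+=np.pi
p=np.array(bot.current_ee_pos()); p[2]=.33
bot.line_to(p,max_speed=.2)
bot.goto([.5281,-.2315,.33],down(a))
bot.line_to([.5281,-.2315,.10],max_speed=.2)
print(bot.current_ee_pos(),bot.current_clock(),bot.current_contact_force())
for n in("top","side"):
    c=bot.read_camera(n); print(n,proj(c,[[.5281,-.2315,.10],[.5281,-.2315,.049]]))
    cv2.imwrite(f"pics/{n}1.png",c["pixels"])
c=bot.read_camera("side"); u,v=proj(c,[[.5281,-.2315,.06]])[0].astype(int)
print(u,v); cv2.imwrite("pics/s1c.png",cv2.resize(c["pixels"][v-60:v+60,u-70:u+70],None,fx=5,fy=5,interpolation=cv2.INTER_CUBIC))
E
```

```text
2.846 [-0.6226  0.1131  1.422   0.      1.6065 -1.8978] [ 0.2091  0.1088  1.7669  0.      1.2659 -1.0961]
-0.29559265358979303 [-0.6226  0.1131  1.422  -0.      1.6065  1.2438] [0.2091 0.1088 1.7669 0.     1.2659 2.0455]
[ 0.529  -0.2321  0.1014] 4.9167 [0.5834 1.075  0.1364]
top [[368.8324 220.3596]
 [365.7131 220.9946]]
side [[288.6353 255.7839]
 [288.6393 266.0737]]
288 263
```

View pics/s1c.png

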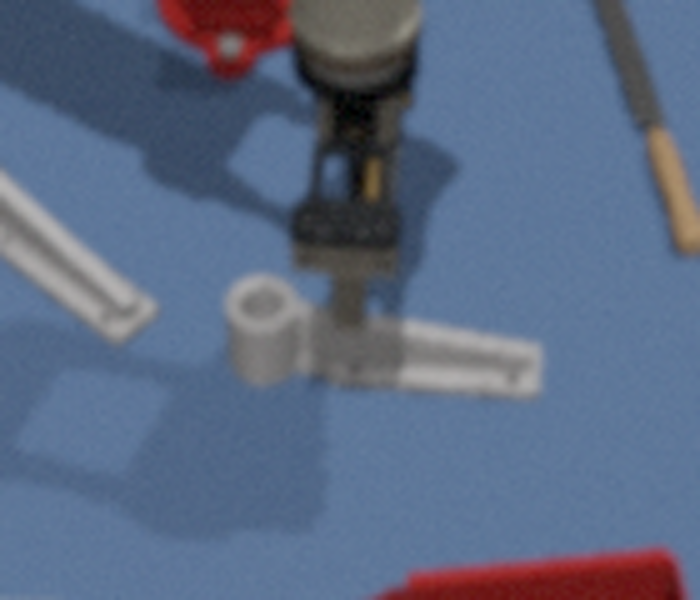

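The crop shows the gripper over the rib, with the near finger at (345,310) beside the rib, between the boss ring (263,300) and the tail (540,365). I cross-check the boss from the side view, then grasp and lift a little.

Run:
```python
from workcell import bot
from h import *
import pickle
np.set_printoptions(precision=4,suppress=True)
c=pickle.load(open("cam0.pkl","rb"))["side"]
b=ray(c,crop((263,300),218,203,5),.058)[0]; print("boss from side",b)
if np.linalg.norm(b[:2]-[.4703,-.2131])<.008:
    bot.line_to([.5281,-.2315,.019],max_speed=.08); print(bot.current_ee_pos(),bot.current_contact_force())
    bot.set_gripper(0.0,40); print("open",bot.current_opening()*92,bot.current_grip_force(),bot.current_ft_torque())
    bot.line_to([.5281,-.2315,.12],max_speed=.08); bot.hold(.3)
    print(bot.current_ee_pos(),bot.current_opening()*92,bot.current_grip_force(),bot.current_contact_force(),bot.current_ft_torque(),bot.current_clock())
    for n in("top","side"):
        cc=bot.read_camera(n); u,v=proj(cc,[[.5281,-.2315,.12]])[0].astype(int)
        x=cv2.resize(cc["pixels"][v-55:v+55,u-38:u+38],None,fx=5.2,fy=5.2,interpolation=cv2.INTER_CUBIC); print(n,u-38,v-55)
        o=x if n=="top" else np.hstack([o,x])
    cv2.imwrite("pics/lift.png",o)
```

```text
boss from side [ 0.4703 -0.2118  0.058 ]
[ 0.5286 -0.2319  0.0197] [-0.5085 -0.6391 -0.3528]
open 11.968559722490804 39.99732792377472 [-0.0223  0.1913 -0.0349]
[ 0.528  -0.2314  0.1198] 11.74380639307433 39.99847859144211 [-0.3992  0.7296 -4.9183] [0.021  0.1402 0.0014] 9.125
top 332 165
side 250 196
```

View pics/lift.png

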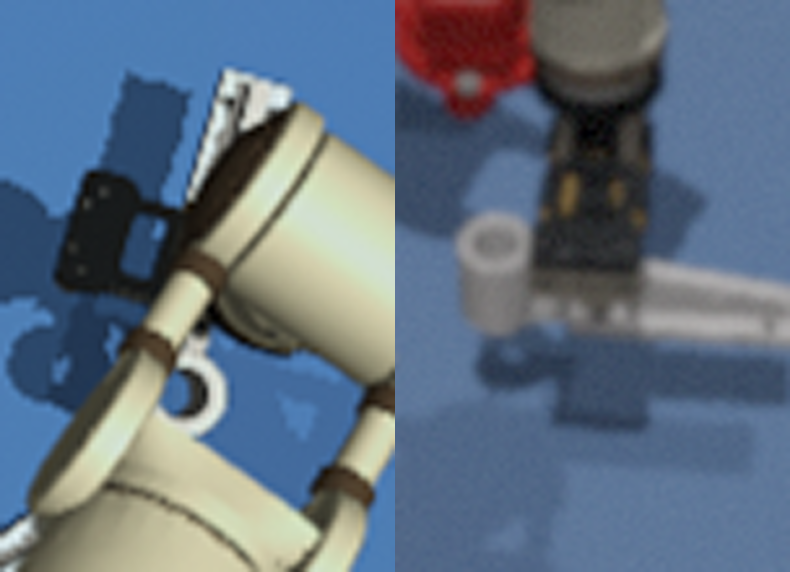

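Lifted and level: the top crop shows the boss ring at (187,397), and the side crop shows the foot clear of the bench above its shadow. Next I carry it above the vise and look from there.

Run:
```python
from workcell import bot
from h import *
np.set_printoptions(precision=4,suppress=True)
c=bot.read_camera("top")
b=ray(c,crop((187,397),332,165,5.2),.159)[0]; print("boss now",b,"exp",np.array([.5281,-.2315])+.061*np.array([-.9566,.2914]))
bot.line_to([.5281,-.2315,.28],max_speed=.15)
bot.goto([.4864,.2258,.28],down(-.265))
bot.line_to([.4864,.2258,.185],max_speed=.08); bot.hold(.5)
print(bot.current_ee_pos(),Ro.from_rotvec(bot.current_tool_rot()).as_matrix()[:,0],bot.current_contact_force(),bot.current_ft_torque(),bot.current_opening()*92,bot.current_clock())
for n in("top","side"):
    cc=bot.read_camera(n); u,v=proj(cc,[[.52,.215,.16]])[0].astype(int)
    x=cv2.resize(cc["pixels"][v-48:v+48,u-33:u+33],None,fx=6,fy=6,interpolation=cv2.INTER_CUBIC); print(n,u-33,v-48)
    o=x if n=="top" else np.hstack([o,x])
cv2.imwrite("pics/over.png",o)
```

```text
boss now [ 0.468 -0.216  0.159] exp [ 0.4697 -0.2137]
[0.4864 0.2258 0.185 ] [ 0.9651 -0.2619  0.0001] [ 0.0048 -0.3238 -5.6752] [ 0.0003  0.1897 -0.0102] 11.895464122485688 14.0167
top 181 175
side 229 111
```

View pics/over.png

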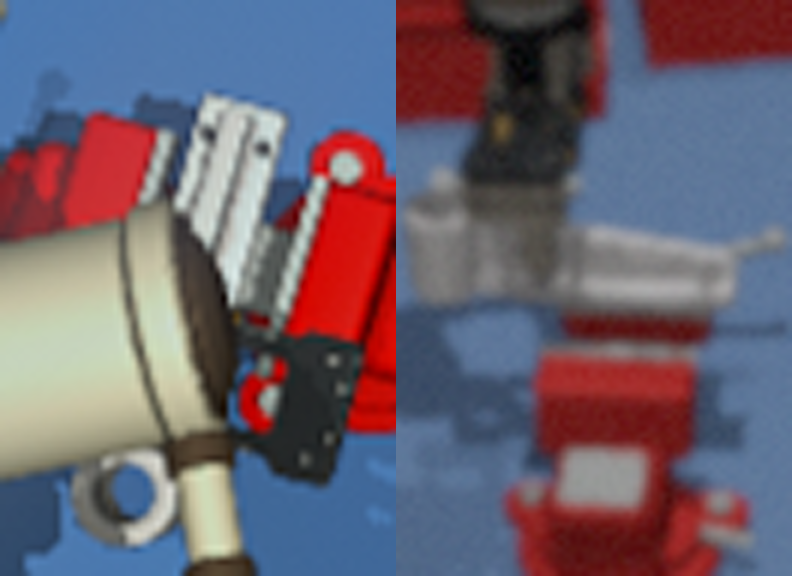

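The view shows the foot tail at crop (202,94)-(286,118), between the moving plate (165,130) and the fixed plate (318,180). I check the numbers before descending.

Run:
```python
import pickle; from h import *
np.set_printoptions(precision=4,suppress=True)
d=pickle.load(open("cam0.pkl","rb")); c=d["top"]
T=ray(c,crop([(202,94),(286,118)],181,175,6),.1775); L=ray(c,crop([(286,118),(236,308)],181,175,6),.1775)
F=ray(c,crop([(319,180),(274,335)],181,175,6),.145)
print("tail",T.mean(0),"w",np.linalg.norm(T[0]-T[1]),"edge ang",ang(L[0]-L[1]),"F",F,ang(F[0]-F[1]))
x=np.array([.965,-.262]);y=np.array([.262,.965])
f=T.mean(0)[:2]-.07*x; print("foot est",f,"rel F0 x,y",(f-[.5276,.1769])@x,(f-[.5276,.1769])@y,"right edge y",(L[:,:2]-[.5276,.1769])@y)
# side view: tail end foot bottom/top corners
s=d["side"]; print(proj(s,[[*(f+.07*x-.02*y),.1775],[*(f+.07*x-.02*y),.1655],[*(f+.03*x-.02*y),.1655]])-[229,111])
print("crop",(proj(s,[[*(f+.07*x-.02*y),.1775],[*(f+.07*x-.02*y),.1655],[*(f+.0*x-.02*y),.1655]])-[229,111])*6)
```

```text
tail [0.6055 0.1935 0.1775] w 0.040708769471908574 edge ang -0.2550685706770074 F [[0.5731 0.1616 0.145 ]
 [0.4996 0.1829 0.145 ]] -0.28123695537969323
foot est [0.5379 0.2118] rel F0 x,y 0.0007971536669749866 0.036373267711080896 right edge y [0.016  0.0151]
[[55.8311 48.869 ]
 [55.8501 51.4245]
 [45.3601 51.089 ]]
crop [[334.9864 293.214 ]
 [335.1008 308.5469]
 [225.0436 305.0269]]
```

The foot is on target: x offset under 1 mm, y 36 mm from the fixed face (gap middle about 36), and level in the side view. I descend.

Run:
```python
from workcell import bot
from h import *
np.set_printoptions(precision=4,suppress=True)
bot.line_to([.4864,.2258,.1525],max_speed=.03); bot.hold(1)
print(bot.current_ee_pos(),Ro.from_rotvec(bot.current_tool_rot()).as_matrix()[:,0],bot.current_contact_force(),bot.current_grip_force(),bot.current_clock())
for n in("top","side"):
    cc=bot.read_camera(n); u,v=proj(cc,[[.52,.215,.16]])[0].astype(int)
    x=cv2.resize(cc["pixels"][v-48:v+48,u-33:u+33],None,fx=6,fy=6,interpolation=cv2.INTER_CUBIC)
    o=x if n=="top" else np.hstack([o,x])
cv2.imwrite("pics/in.png",o)
```

```text
[0.4864 0.2258 0.1525] [ 0.9651 -0.262   0.    ] [-0.7437  0.3102 -5.8588] 39.99856576323509 16.35
```

View pics/in.png

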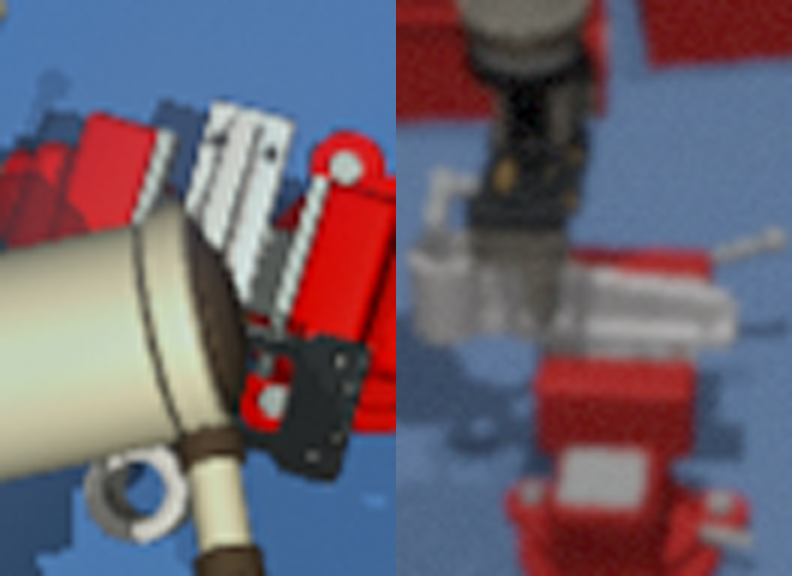

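The foot sits between the jaws with clear gaps on both sides (foot edges at about 193 and 275, plates at about 165 and 310 at row 180). The force reading is only the bracket's weight, so nothing touches the vise. I hand it in.

```bash
python3 -c "
from workcell import bot
print(bot.job_done())"
```

```text
the job is handed in; nothing more can be done
None
```

The job is handed in (no verdict was returned): the gripper still holds the bracket level, foot between the open vise jaws, about mid-jaw, with clear gaps on both sides; flushness with the jaw tops was set by tool height, not measured separately.

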